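# Make a hinge fast in the drilling jig with its toggle clamp

## Robot

A 6-joint arm with a two-finger parallel gripper is mounted at the origin on the work surface. World frame = base frame: x ahead of the robot, y to its left, z up, the work surface at z = 0. Lengths are in m, angles in degrees, forces in N, time in s.
With the tool pointing down it reaches from about 0.35 to 0.775 m from the base axis. Payload 7.3 kg.
Tool frame: the origin (TCP) lies midway between the tips of the shut fingers; the grasp point (between the pads) lies 19 mm behind it; z points along the fingers, y is the line along which they close (so a half turn about z gives the same grasp; the last joint's range is limited). The gripper opens to 92 mm and grips with 3 to 60 N. Pads are 19 mm wide; open, the fingers measure 130 mm over their backs; the gripper's body (75 mm by 190 mm) begins 47 mm behind the grasp point.
Start: joints at [-83.136, 19.595, 87.324, -0, 73.075, -8.365], TCP at [0.138, -0.507, 0.227] pointing down, gripper open.
Joint ranges: [-145.02, 145.02], [-44.19, 115.74], [2.07, 154.8], [-57.11, 237.11], [16.16, 152.29], [-177.93, 177.93]. Speed limits (degrees/s): [147.25, 147.25, 180, 180, 180, 180].

## Interface

Orientations are given as [roll, pitch, yaw] about the fixed x, y, z axes, in that order (R = Rz(yaw) Ry(pitch) Rx(roll)).
In Python, from plant import manip gives the robot as it stands. The module is installed in compiled form; this text tells all that it offers.
- The arm moves only by the tool servo_tool, never from a script. Its argument "series" is a list of rows, each an object of numbers: "tx", "ty", "tz": the shift along the tool's x, y, z in units of 15 cm (1.0 is 15 cm); "yaw": the turn about the tool's z in units of 180 degrees (1.0 is 180 degrees). In form: [{"tx": .., "ty": .., "tz": .., "yaw": ..}, ...]. A call has exactly 8 rows; each row is the pose to reach, as a shift and turn from the pose commanded when the call began, along the tool's axes at that moment, turning the shorter way round; what a row does not reach only later rows make up. A row lasts 1/12 s, in which the tool goes at most 41.7 mm and 7.16 degrees, less where a joint would pass 70% of its speed; a pose out of reach is approached as far as the arm can. A call with a number of a shift or a turn outside -1 to 1 is refused whole. A call with a gripper value outside its range is refused whole. "grip" is the closure, from -1 (fully open) to 1 (shut), set as the call begins (left out, the last holds). The fingers move at their own pace and stop on an object; "newtons" is the grip in N (left out, the last holds). Time passes only in rows, so rows that repeat a pose let the fingers close, or fill a call up. It gives the time, the measured TCP pose, the force, the opening and the grip force at its end, in the units of the state.
- manip.state(): the state, without advancing time (a new reading comes with each control period).
- manip.read_camera(name): name is "scene" or "top" or "wrist"; returns the picture (400x640x3 uint8, blue, green, red); there is no depth.
- manip.get_calibration(name): a dict with "camera_matrix" (3x3 intrinsics, pixels), "distortion" ([k1, k2, p1, p2, k3] as OpenCV has them; the pictures are not rectified), "world_to_cam" (4x4, takes a point from world to camera coordinates). Camera axes: x right, y up, looking along -z (the intrinsics and any distortion apply to the point x, -y, -z); pixel columns grow to the right and rows downward; lengths in m; the calibration is good to about 2 mm. A picture is of the moment at which its call begins: read the wrist's pose just before it. get_calibration takes no time and is no camera call; for the wrist camera it gives the pose at the moment of the call.
- manip.hand_in(): hands the job in; it is judged then, once.
The state is a dict: "time": time; "q": joint angles; "qvel": joint speeds; "tau": joint torques, N m; "eef_pos": TCP position; "tcp_rot": TCP orientation; "wrist_force": force on the tool from outside, world axes, zero at the start; "wrist_torque": the same for the moment, N m; "grip_width": opening from 0.0 (shut) to 1.0 (fully open); "grip_force": force on a finger pad.
Only numpy, scipy, OpenCV 4.12 (cv2) and the standard library are available. Lean on these libraries where they do the work, as an engineer would, in place of code of your own. Each camera call takes 0.05 s, during which the arm holds its last target. There are 200 camera calls.

## Task

Get the brass hinge ready for drilling in the plywood jig: push it along between the two battens until it is fully home against the steel end stop, then throw the red handle of the toggle clamp right over and down until the clamp locks with its rubber foot pressing on the hinge. Leave everything else on the bench lying where it is.

Things in the scene. Friction and masses are not known exactly. Their poses are not given: they have to be found in the camera images.
- jig: plywood drilling jig, fixed, board 270 x 210 x 18 mm. Origin: centre of its underside. x runs along the hinge's channel to the end stop, y towards the clamp, z up; yaw varies. Two dark battens, 10 mm above the board, 12 mm wide, bound the channel: y = -89 to +5 mm, centre line y = -42. Clamp behind the +y batten, swinging in the plane x = 43 mm; its base covers x 21 to 65, y 26 to 92 mm
- stop_face (a point): point on the face of the black steel end stop (16 mm above the board) that closes the channel at x = 118 mm of the jig; on the centre line, 25 mm above the bench; same axes as the jig, x points into the stop
- hinge: heavy brass butt hinge lying open and flat in the channel: 150 mm long (its x, nearly the jig's x), 90 mm wide, leaves 4 mm thick, a 14 mm round barrel along the middle whose top is 14 mm above the board; about 0.45 kg, slides with 2 to 5 N. Origin: centre of its underside, on the board's top, 18 mm above the bench. Starts 25 to 65 mm short of the end stop
- hinge_nose (a point): centre of the barrel's end nearest the end stop, 7 mm above the board; fully home it meets stop_face
- hinge_tail (a point): centre of the barrel's other end, 150 mm behind the nose, 7 mm above the board; the place to push, along the jig's +x
- clamp_handle (a joint): angle of the clamp's handle relative to its arm, rad: 0 open (as it starts, handle up), about 2.80 at dead centre, 2.89 locked on its stop with the handle level. Friction holds it where it is left; it takes 2 to 6 N at the grip to move, about 8 N just before dead centre, then it goes down on its stop and stays locked
- clamp_arm (a joint): angle of the clamp's hold-down arm, rad: 0 raised nearly upright (start), about 1.44 level (clamped); moves with the handle. Zinc-plated horizontal toggle clamp; arm 67 mm from its pivot at y = 38, z = 50 mm of the jig. Raised, its end is 120 mm above the bench and its foot points to -y, reaching y = 2 mm
- clamp_foot: black rubber foot, 18 mm across, under the arm's end, sprung at about 6 N/mm; locked, it presses the hinge's leaf nearest the clamp, at x = 43, y = -16 mm of the jig, with about 11 N. This body's origin is at the arm's pivot, not at the foot
- handle_grip (a point): centre of the red handle grip (22 mm wide along the jig's x, 14 mm thick; reaches 55 mm towards the handle's pivot, 30 mm beyond). Swings over to +y and down. Its path in the jig frame, y/z in mm (handle's slope above level, deg): 77/157 (83, open), 94/157 (74), 116/152 (62), 135/145 (48), 141/138 (38), 144/129 (30), 146/118 (23), 148/108 (17), 150/98 (11), 152/77 (2, locked)
- rim_lock: heavy old bronze rim lock, 150 x 90 x 30 mm case, lying flat; bystander; origin under its middle
- ring_handle: blackened iron ring handle, ring 102 mm across, round rose plate; bystander; origin at the ring's centre on the bench
- escutcheon: tarnished copper keyhole escutcheon plate, 97 x 42 x 5 mm; bystander; origin under its middle
- cup_hook_a: brass cup hook, about 85 mm long, lying on the bench; bystander; origin at the root of its bend
- cup_hook_b: a second such brass cup hook; bystander
- padlock: brass padlock, 42 x 50 x 20 mm body with a steel shackle, lying flat; bystander; origin under the body's middle
- screwdriver: screwdriver, 200 mm long, lying on the bench; bystander
Things that resemble listed ones, but are neither listed nor needed, are in the scene too. Leave any orange, purple or white look-alike of the hinge alone.

How it is judged (in metres and radians):
On the way, in this order (a step that is already met when the one before it is completed fails the run):
1. the hinge is pushed home against the end stop (gap under 4 mm) while the clamp is still open (x of hinge_nose in the frame of stop_face above -0.004 m and value of joint clamp_handle below 1.5 rad), for 0.2 s.
2. the clamp's handle is thrown past dead centre and its foot presses the hinge with over 6 N (value of joint clamp_handle above 2.83 rad and contact force between clamp_foot and hinge above 6 N), for 0.2 s.
At the end, for the whole second after the job is handed in: the hinge's end is within 4 mm of the end stop, the clamp's handle is locked past dead centre (joint above 2.83 rad), the rubber foot presses the hinge with more than 6 N, and the hinge is at rest (all of step 2 and x of hinge_nose in the frame of stop_face above -0.004 m and linear speed of hinge below 0.01 m/s); the robot touches nothing.
It fails at once if a bystander is moved more than 30 mm (distance of any of rim_lock, ring_handle, escutcheon, cup_hook_a, cup_hook_b, padlock, screwdriver from where it was at the start of the episode above 0.03 m).
It also fails if it takes over 40 s, if anything falls off the work surface, if the arm or the gripper's body presses on something with over 40 N, if the wrist force passes 120 N, or if a joint passes its speed limit or range.

## Working session

There is one attempt and no reset: what is moved stays moved. The work goes in short steps, Python scripts to look and compute and a tool call to move; the robot and the scene stay as the last step left them, time stands still between calls to the robot, and variables do not carry over. Pictures are saved under pics/ and viewed, at most 10 in all, crops included, and the job is handed in when it is done.

Besides the shell and the picture viewer there is one more tool, called as name(argument=value, ...) on one line, values as JSON. servo_tool: Moves the arm, as the interface text tells. Its arguments: {"type":"object","properties":{"series":{"type":"array","items":{"type":"object","properties":{"tx":{"type":"number"},"ty":{"type":"number"},"tz":{"type":"number"},"yaw":{"type":"number"}}}},"grip":{"type":"number"},"newtons":{"type":"number"}},"required":["series"]}

```bash
mkdir -p pics
python3 - <<'E'
from plant import manip
import cv2
for n in("top","scene"):
    cv2.imwrite(f"pics/{n}0.png",manip.read_camera(n))
s=manip.state();print(s["time"],s["eef_pos"],s["tcp_rot"])
for n in("top","scene"):
    c=manip.get_calibration(n);print(c)
E
```

```text
0.1 [ 0.13788686 -0.50618234  0.22610707] [-1.79919558e+02 -1.26843489e-02  1.52285935e+01]
{'camera_matrix': array([[439.56550954,   0.        , 322.06296132],
       [  0.        , 439.56550954, 203.59859892],
       [  0.        ,   0.        ,   1.        ]]), 'distortion': array([0.03680686, 0.        , 0.        , 0.        , 0.        ]), 'world_to_cam': array([[ 0.01313015, -0.99979459, -0.01543925, -0.05404756],
       [ 0.9868859 ,  0.01047317,  0.16107926, -0.51895933],
       [-0.16088448, -0.01735177,  0.9868207 , -1.28194903],
       [ 0.        ,  0.        ,  0.        ,  1.        ]])}
{'camera_matrix': array([[369.91105477,   0.        , 321.86687788],
       [  0.        , 369.91105477, 193.74964651],
       [  0.        ,   0.        ,   1.        ]]), 'distortion': array([-0.0553767,  0.       ,  0.       ,  0.       ,  0.       ]), 'world_to_cam': array([[-0.79280416,  0.60900903,  0.02386549,  0.43364461],
       [-0.34682437, -0.48300066,  0.80400449,  0.06361089],
       [ 0.50117304,  0.62914097,  0.59414411, -1.57722699],
       [ 0.        ,  0.        ,  0.        ,  1.        ]])}
```

View pics/top0.png

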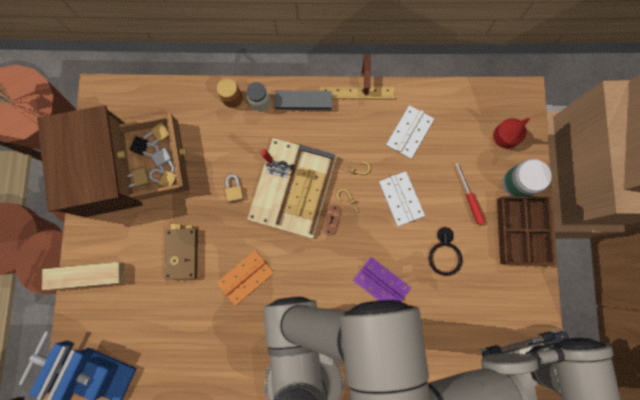

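View pics/scene0.png

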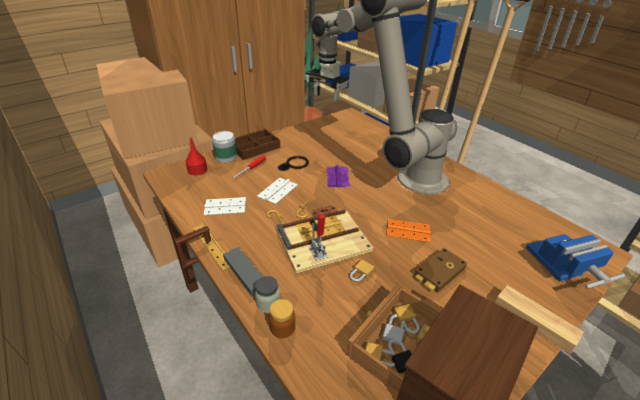

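The top view shows the jig at about (293,188), with the brass hinge in its channel at (307,193) and the red handle at (267,156). The look-alikes are white at (410,131) and (402,198), orange at (245,277), purple at (382,281), and a brass strip at (360,93). I choose the hinge in the jig and check it in a close crop.

Run:
```python
import cv2
a=cv2.imread("pics/top0.png")[128:248,235:375]
b=cv2.imread("pics/scene0.png")[195:285,265:385]
cv2.imwrite("pics/c1.png",cv2.resize(a,None,fx=5,fy=5,interpolation=cv2.INTER_CUBIC))
cv2.imwrite("pics/c2.png",cv2.resize(b,None,fx=6,fy=6,interpolation=cv2.INTER_CUBIC))
```

```text
(no output)
```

View pics/c1.png

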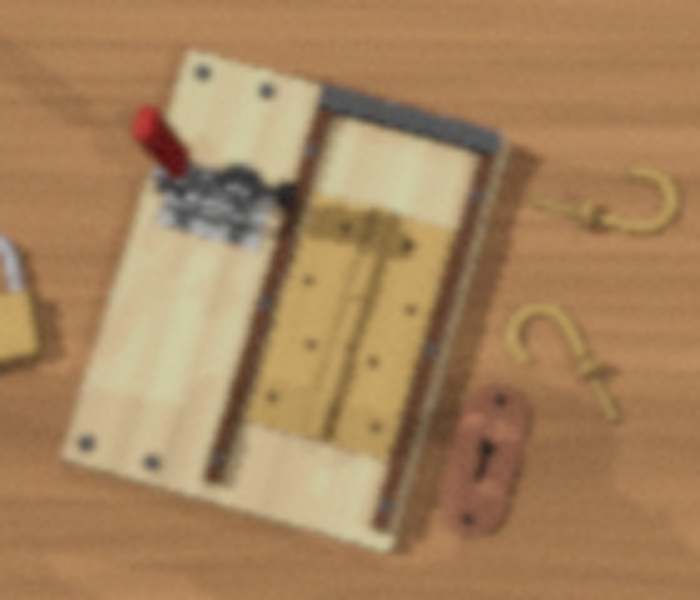

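View pics/c2.png

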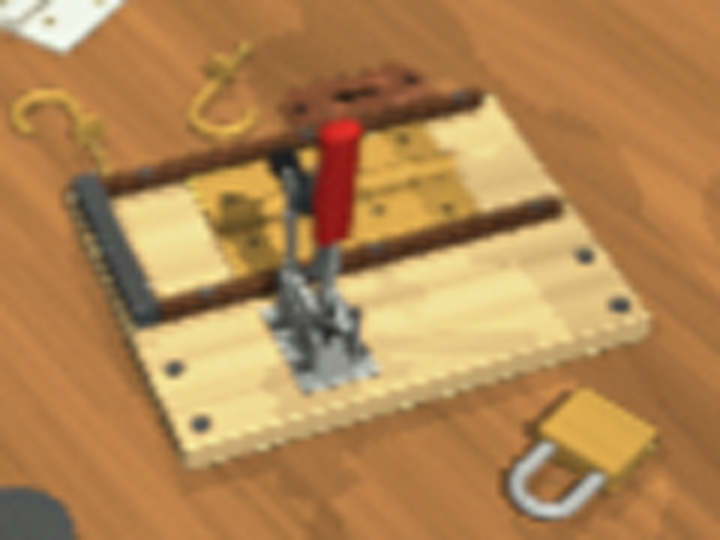

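Crop 1 confirms the choice: the brass hinge lies between the dark battens, with its barrel from (378,212) at the nose to (328,440) at the tail. The steel stop is at the top of the crop and the red handle at (150,125) stands up. Next I fit the poses from corners in both views.

```bash
cat > h.py <<'E'
import numpy as np,cv2
from scipy.optimize import least_squares
from scipy.spatial.transform import Rotation as Ro
def proj(P,c):
    P=np.atleast_2d(P);M=c["world_to_cam"]
    p=P@M[:3,:3].T+M[:3,3];p=p*[1,-1,-1]
    return cv2.projectPoints(p,np.zeros(3),np.zeros(3),c["camera_matrix"],np.array(c["distortion"]))[0][:,0]
def J2W(j,P):
    P=np.atleast_2d(P)/1000;c,s=np.cos(j[2]),np.sin(j[2])
    return np.c_[j[0]+c*P[:,0]-s*P[:,1],j[1]+s*P[:,0]+c*P[:,1],P[:,2]]
E
python3 - <<'E'
from h import *
from plant import manip
T,S=[manip.get_calibration(n) for n in("top","scene")]
t=lambda *p:np.array(p)/5+[235,128]-.4
s=lambda *p:np.array(p)/6+[265,195]-.4
A=[[135,105,18],[-135,105,18],[-135,-105,18]];At=t((188,50),(63,458),(393,550))
B=A;Bs=s((185,452),(650,318),(492,95))
f=lambda j:np.r_[(proj(J2W(j,A),T)-At).ravel(),(proj(J2W(j,B),S)-Bs).ravel()]
r=least_squares(f,[.6,.0,-.3]);j=r.x;print(j,np.degrees(j[2]));print(r.fun.reshape(-1,2).round(1).tolist())
np.save("jig.npy",j)
# hinge: pose in jig frame  (x,y,phi)
H=np.array([[75,45],[75,-45],[-75,45],[-75,-45]])
Ht=t((312,198),(455,228),(245,420),(388,456))
def hp(h):
    c,s_=np.cos(h[2]),np.sin(h[2]);return np.c_[h[0]+c*H[:,0]-s_*H[:,1],h[1]+s_*H[:,0]+c*H[:,1],np.full(4,22)]
r=least_squares(lambda h:(proj(J2W(j,hp(h)),T)-Ht).ravel(),[0,-42,0],x_scale=[1,1,.01]);print(r.x,r.fun.reshape(-1,2).round(1).tolist())
np.save("hinge.npy",r.x)
I=manip.read_camera("top")
K=[[118,-42,25],[r.x[0]+75,r.x[1],25],[r.x[0]-75,r.x[1],25],[43,77,157],[43,2,115],[21,26,18],[65,26,18],[65,92,18],[21,92,18]]
I=cv2.resize(I[128:248,235:375],None,fx=5,fy=5,interpolation=cv2.INTER_CUBIC)
for p in (proj(J2W(j,K),T)-[235,128]+.5)*5: cv2.circle(I,tuple(int(v) for v in p),4,(0,0,255),2)
b=cv2.resize(manip.read_camera("scene")[195:285,265:385],None,fx=5,fy=5,interpolation=cv2.INTER_CUBIC)
for p in (proj(J2W(j,K),S)-[265,195]+.5)*5: cv2.circle(b,tuple(int(v) for v in p),4,(0,0,255),2)
o=np.zeros((600,700+0,3),np.uint8)
cv2.imwrite("pics/c3.png",I);cv2.imwrite("pics/c4.png",b)
print(J2W(j,K).round(4).tolist())
E
```

```text
[ 0.57684979  0.04593171 -0.26305479] -15.07192915449686
[[-0.0, -0.8], [-0.6, -0.3], [-0.5, -0.1], [0.3, -0.7], [0.5, -0.9], [-0.6, -1.2]]
[-9.13027371e+00 -4.33432477e+01  9.55946516e-03] [[0.2, -1.4], [-0.4, -0.0], [0.2, 0.4], [0.0, 0.9]]
[[0.6799, -0.0253, 0.025], [0.6292, -0.013, 0.025], [0.4843, 0.026, 0.025], [0.6384, 0.1091, 0.157], [0.6189, 0.0367, 0.115], [0.6039, 0.0656, 0.018], [0.6464, 0.0541, 0.018], [0.6635, 0.1179, 0.018], [0.6211, 0.1293, 0.018]]
```

View pics/c3.png

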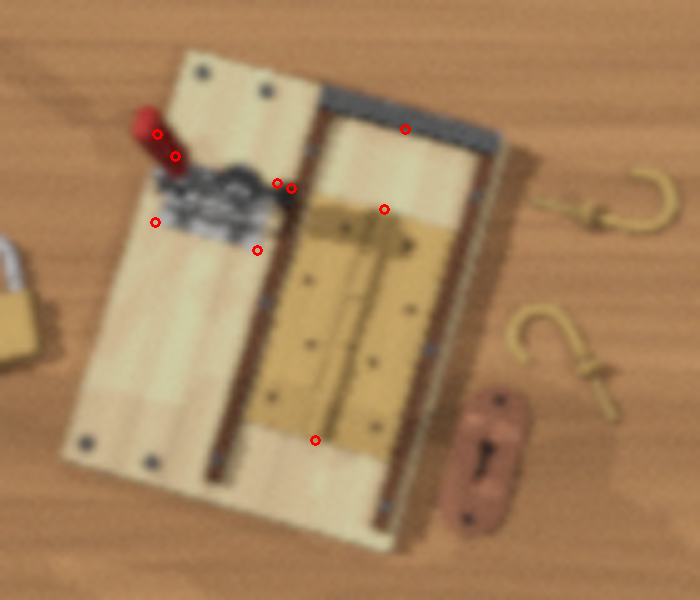

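View pics/c4.png

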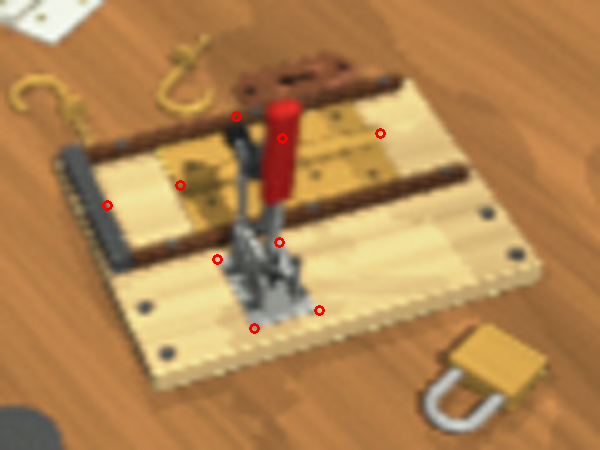

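Both overlays match the jig: the stop, barrel ends and grip points all land within about 3 mm. The hinge is about 52 mm short of the stop. My plan is to push the tail with shut fingers, then push the handle over along its path. First I need a helper that turns jig-frame targets into move units.

```bash
cat >> h.py <<'E'
def units(P,yaw):
    "jig-frame TCP targets (mm) -> tool shifts, units; yaw relative to jig, deg"
    from plant import manip
    j=np.load("jig.npy");s=manip.state()
    R=Ro.from_euler("xyz",s["tcp_rot"],degrees=True)
    d=R.inv().apply(J2W(j,P)-s["eef_pos"])/.15
    dy=-((np.degrees(j[2])+yaw-s["tcp_rot"][2]+180)%360-180)/180
    c,sn=np.cos(j[2]),np.sin(j[2]);e=s["eef_pos"]-[j[0],j[1],0]
    print("t",s["time"],"jig",(1000*np.array([c*e[0]+sn*e[1],-sn*e[0]+c*e[1],e[2]])).round(1),"F",np.round(s["wrist_force"],1),"yaw",round(dy,3));print(d.round(3).tolist())
E
python3 -c "
from h import *
units([[-120,-42,120],[-120,-42,21],[-97,-42,21]],0)"
```

```text
t 0.2 jig [-280.3 -647.4  226.3] F [ 0.1  0.3 -0.6] yaw 0.168
[[2.959, -2.945, 0.712], [2.959, -2.944, 1.372], [3.091, -2.867, 1.372]]
```

servo_tool(series=[{"tx":0.12,"ty":-0.12,"tz":0},{"tx":0.25,"ty":-0.25,"tz":0},{"tx":0.38,"ty":-0.38,"tz":0},{"tx":0.5,"ty":-0.5,"tz":0},{"tx":0.63,"ty":-0.63,"tz":0},{"tx":0.75,"ty":-0.75,"tz":0},{"tx":0.88,"ty":-0.88,"tz":0},{"tx":1.0,"ty":-1.0,"tz":0}], grip=1, newtons=10)

```text
invalid input at $.series[0]: expected keys tx, ty, tz, yaw
```

servo_tool(series=[{"tx":0.12,"ty":-0.12,"tz":0},{"tx":0.25,"ty":-0.25,"tz":0},{"tx":0.38,"ty":-0.38,"tz":0},{"tx":0.5,"ty":-0.5,"tz":0},{"tx":0.63,"ty":-0.63,"tz":0},{"tx":0.75,"ty":-0.75,"tz":0},{"tx":0.88,"ty":-0.88,"tz":0},{"tx":1.0,"ty":-1.0,"tz":0}])

```text
invalid input at $.series[0]: expected keys tx, ty, tz, yaw
```

```bash
python3 -c "
from h import *
units([[-120,-42,120],[-120,-42,21],[-97,-42,21]],0)"
```

```text
t 0.2 jig [-280.3 -647.4  226.3] F [ 0.1  0.3 -0.6] yaw 0.168
[[2.959, -2.945, 0.712], [2.959, -2.944, 1.372], [3.091, -2.867, 1.372]]
```

servo_tool(series=[{"tx":0.12,"ty":-0.12,"tz":0,"yaw":0},{"tx":0.25,"ty":-0.25,"tz":0,"yaw":0},{"tx":0.38,"ty":-0.38,"tz":0,"yaw":0},{"tx":0.5,"ty":-0.5,"tz":0,"yaw":0},{"tx":0.63,"ty":-0.63,"tz":0,"yaw":0},{"tx":0.75,"ty":-0.75,"tz":0,"yaw":0},{"tx":0.88,"ty":-0.88,"tz":0,"yaw":0},{"tx":1.0,"ty":-1.0,"tz":0,"yaw":0}], grip=1, newtons=10)

```text
time: 0.87
eef_pos: [0.2437, -0.321, 0.2266]
tcp_rot: [-180.0, -0.0, 15.2]
wrist_force: [0.3, 0.3, 0.5]
grip_width: 0.47
grip_force: 0.0
```

servo_tool(series=[{"tx":0.12,"ty":-0.12,"tz":0,"yaw":0},{"tx":0.25,"ty":-0.25,"tz":0,"yaw":0},{"tx":0.38,"ty":-0.38,"tz":0,"yaw":0},{"tx":0.5,"ty":-0.5,"tz":0,"yaw":0},{"tx":0.63,"ty":-0.63,"tz":0,"yaw":0},{"tx":0.75,"ty":-0.75,"tz":0,"yaw":0},{"tx":0.88,"ty":-0.88,"tz":0,"yaw":0},{"tx":1.0,"ty":-1.0,"tz":0,"yaw":0}])

```text
time: 1.53
eef_pos: [0.349, -0.1369, 0.2267]
tcp_rot: [180.0, -0.0, 15.2]
wrist_force: [1.0, -0.8, 0.9]
grip_width: 0.001
grip_force: 0.0
```

```bash
python3 -c "
from h import *
units([[-120,-42,120],[-120,-42,21],[-97,-42,21]],0)"
```

```text
t 1.5333 jig [-172.5 -235.8  226.7] F [ 1.  -0.8  0.9] yaw 0.168
[[0.954, -0.939, 0.712], [0.954, -0.939, 1.372], [1.086, -0.862, 1.372]]
```

servo_tool(series=[{"tx":0.16,"ty":-0.16,"tz":0.0,"yaw":0.03},{"tx":0.32,"ty":-0.32,"tz":0.05,"yaw":0.06},{"tx":0.48,"ty":-0.48,"tz":0.15,"yaw":0.09},{"tx":0.64,"ty":-0.64,"tz":0.3,"yaw":0.12},{"tx":0.8,"ty":-0.8,"tz":0.45,"yaw":0.15},{"tx":0.95,"ty":-0.94,"tz":0.6,"yaw":0.168},{"tx":0.95,"ty":-0.94,"tz":0.7,"yaw":0.168},{"tx":0.95,"ty":-0.94,"tz":0.7,"yaw":0.168}])

```text
time: 2.2
eef_pos: [0.4473, 0.0367, 0.1187]
tcp_rot: [179.9, 0.4, -14.8]
wrist_force: [-0.6, -0.8, 0.2]
grip_width: 0.008
grip_force: 0.0
```

Run:
```python
from h import *
from plant import manip
units([[-120,-42,21],[-97,-42,21],[-50,-42,21],[-38,-42,21]],0)
```

```text
t 2.2 jig [-122.7  -42.6  118.7] F [-0.6 -0.8  0.2] yaw 0.001
[[0.022, -0.005, 0.651], [0.175, -0.004, 0.65], [0.489, -0.003, 0.648], [0.569, -0.002, 0.648]]
```

servo_tool(series=[{"tx":0.01,"ty":0,"tz":0.15,"yaw":0},{"tx":0.01,"ty":0,"tz":0.3,"yaw":0},{"tx":0.01,"ty":0,"tz":0.45,"yaw":0},{"tx":0.01,"ty":0,"tz":0.55,"yaw":0},{"tx":0.01,"ty":0,"tz":0.6,"yaw":0},{"tx":0.01,"ty":0,"tz":0.63,"yaw":0},{"tx":0.06,"ty":0,"tz":0.63,"yaw":0},{"tx":0.12,"ty":0,"tz":0.63,"yaw":0}])

```text
time: 2.87
eef_pos: [0.4673, 0.0301, 0.0281]
tcp_rot: [-180.0, -0.1, -15.0]
wrist_force: [0.2, -0.3, 0.1]
grip_width: 0.009
grip_force: 0.0
```

servo_tool(series=[{"tx":0.04,"ty":0,"tz":0,"yaw":0},{"tx":0.08,"ty":0,"tz":0,"yaw":0},{"tx":0.12,"ty":0,"tz":0,"yaw":0},{"tx":0.16,"ty":0,"tz":0,"yaw":0},{"tx":0.2,"ty":0,"tz":0,"yaw":0},{"tx":0.24,"ty":0,"tz":0,"yaw":0},{"tx":0.27,"ty":0,"tz":0,"yaw":0},{"tx":0.3,"ty":0,"tz":0,"yaw":0}])

```text
time: 3.53
eef_pos: [0.5101, 0.0188, 0.0273]
tcp_rot: [180.0, 0.0, -15.0]
wrist_force: [-5.3, 1.1, 4.7]
grip_width: 0.009
grip_force: 2.5
```

Run:
```python
from h import *
units([[-50,-42,21],[-41.5,-42,21]],0)
```

```text
t 3.5333 jig [-57.4 -43.6  27.3] F [-5.3  1.1  4.7] yaw 0.0
[[0.049, -0.01, 0.042], [0.106, -0.01, 0.042]]
```

servo_tool(series=[{"tx":0.01,"ty":0,"tz":0.01,"yaw":0},{"tx":0.02,"ty":0,"tz":0.01,"yaw":0},{"tx":0.03,"ty":0,"tz":0.01,"yaw":0},{"tx":0.04,"ty":0,"tz":0.01,"yaw":0},{"tx":0.05,"ty":0,"tz":0.01,"yaw":0},{"tx":0.06,"ty":0,"tz":0.01,"yaw":0},{"tx":0.07,"ty":0,"tz":0.01,"yaw":0},{"tx":0.08,"ty":0,"tz":0.01,"yaw":0}])

```text
time: 4.2
eef_pos: [0.5217, 0.0157, 0.0256]
tcp_rot: [180.0, -0.0, -15.0]
wrist_force: [-2.6, 1.1, -0.3]
grip_width: 0.005
grip_force: 1.3
```

Run:
```python
from h import *
units([[-41.5,-42,21]],0)
```

```text
t 4.2 jig [-45.4 -43.6  25.6] F [-2.6  1.1 -0.3] yaw 0.0
[[0.026, -0.01, 0.031]]
```

servo_tool(series=[{"tx":0.005,"ty":0,"tz":0,"yaw":0},{"tx":0.01,"ty":0,"tz":0,"yaw":0},{"tx":0.015,"ty":0,"tz":0,"yaw":0},{"tx":0.02,"ty":0,"tz":0,"yaw":0},{"tx":0.025,"ty":0,"tz":0,"yaw":0},{"tx":0.03,"ty":0,"tz":0,"yaw":0},{"tx":0.03,"ty":0,"tz":0,"yaw":0},{"tx":0.03,"ty":0,"tz":0,"yaw":0}])

```text
time: 4.87
eef_pos: [0.5233, 0.0152, 0.0254]
tcp_rot: [180.0, 0.3, -15.0]
wrist_force: [-9.9, 2.1, 4.5]
grip_width: 0.004
grip_force: 5.1
```

servo_tool(series=[{"tx":0.007,"ty":0,"tz":0,"yaw":0},{"tx":0.014,"ty":0,"tz":0,"yaw":0},{"tx":0.02,"ty":0,"tz":0,"yaw":0},{"tx":0.02,"ty":0,"tz":0,"yaw":0},{"tx":0.02,"ty":0,"tz":0,"yaw":0},{"tx":0.02,"ty":0,"tz":0,"yaw":0},{"tx":0.02,"ty":0,"tz":0,"yaw":0},{"tx":0.02,"ty":0,"tz":0,"yaw":0}])

```text
time: 5.53
eef_pos: [0.5235, 0.0151, 0.0253]
tcp_rot: [179.9, 0.6, -15.0]
wrist_force: [-16.9, 4.7, 11.7]
grip_width: 0.007
grip_force: 9.0
```

Run:
```python
from h import *
from plant import manip
units([[-60,-42,28],[-60,-42,120]],0)
I=manip.read_camera("top")
cv2.imwrite("pics/c5.png",cv2.resize(I[128:248,235:375],None,fx=5,fy=5,interpolation=cv2.INTER_CUBIC))
```

```text
t 5.5333 jig [-43.4 -43.7  25.3] F [-16.9   4.7  11.7] yaw 0.0
[[-0.111, -0.011, -0.017], [-0.117, -0.011, -0.63]]
```

View pics/c5.png

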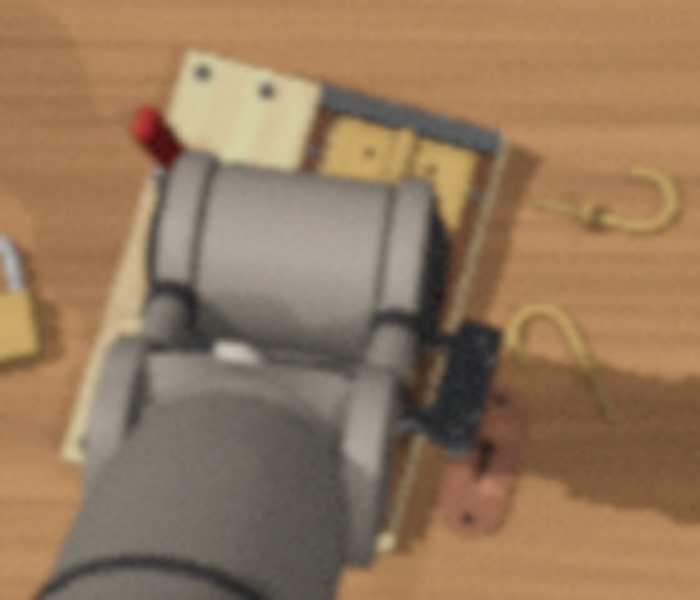

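The hinge is home: its nose edge meets the steel stop at about (410,130) in the crop, and the push force rose to 17 N without further motion. I back off and rise.

servo_tool(series=[{"tx":-0.06,"ty":0,"tz":0,"yaw":0},{"tx":-0.12,"ty":0,"tz":0,"yaw":0},{"tx":-0.15,"ty":0,"tz":-0.15,"yaw":0},{"tx":-0.15,"ty":0,"tz":-0.35,"yaw":0},{"tx":-0.15,"ty":0,"tz":-0.6,"yaw":0},{"tx":-0.15,"ty":0,"tz":-0.8,"yaw":0},{"tx":-0.15,"ty":0,"tz":-1,"yaw":-0.03},{"tx":-0.15,"ty":0,"tz":-1,"yaw":-0.06}])

```text
time: 6.25
eef_pos: [0.5108, 0.0192, 0.1822]
tcp_rot: [180.0, -0.8, -4.0]
wrist_force: [0.6, -0.5, 0.4]
grip_width: 0.003
grip_force: 0.0
```

Run:
```python
from h import *
units([[43,35,215],[43,45,160]],90)
```

```text
t 6.25 jig [-56.8 -43.  182.2] F [ 0.6 -0.5  0.4] yaw -0.438
[[0.756, -0.382, -0.209], [0.764, -0.448, 0.158]]
```

servo_tool(series=[{"tx":0,"ty":0,"tz":-0.1,"yaw":-0.035},{"tx":0.1,"ty":-0.05,"tz":-0.2,"yaw":-0.07},{"tx":0.2,"ty":-0.1,"tz":-0.2,"yaw":-0.105},{"tx":0.3,"ty":-0.15,"tz":-0.2,"yaw":-0.14},{"tx":0.4,"ty":-0.2,"tz":-0.2,"yaw":-0.175},{"tx":0.5,"ty":-0.25,"tz":-0.2,"yaw":-0.21},{"tx":0.6,"ty":-0.3,"tz":-0.2,"yaw":-0.245},{"tx":0.75,"ty":-0.38,"tz":-0.2,"yaw":-0.28}])

```text
time: 6.92
eef_pos: [0.6241, 0.068, 0.2063]
tcp_rot: [179.9, -0.1, 46.5]
wrist_force: [0.7, -0.2, -0.1]
grip_width: 0.005
grip_force: 0.0
```

Run:
```python
from h import *
units([[43,35,215],[43,45,160]],90)
```

```text
t 6.9167 jig [ 39.9  33.6 206.3] F [ 0.7 -0.2 -0.1] yaw -0.158
[[0.018, 0.014, -0.058], [0.076, -0.018, 0.309]]
```

servo_tool(series=[{"tx":0.018,"ty":0.014,"tz":0,"yaw":-0.035},{"tx":0.018,"ty":0.014,"tz":0,"yaw":-0.07},{"tx":0.018,"ty":0.014,"tz":0,"yaw":-0.105},{"tx":0.018,"ty":0.014,"tz":0,"yaw":-0.14},{"tx":0.018,"ty":0.014,"tz":0.07,"yaw":-0.158},{"tx":0.018,"ty":0.014,"tz":0.15,"yaw":-0.158},{"tx":0.03,"ty":0.0,"tz":0.23,"yaw":-0.158},{"tx":0.05,"ty":-0.01,"tz":0.3,"yaw":-0.158}])

```text
time: 7.58
eef_pos: [0.6279, 0.0745, 0.1603]
tcp_rot: [179.9, -0.0, 74.6]
wrist_force: [0.6, -0.4, -0.2]
grip_width: 0.002
grip_force: 0.0
```

Run:
```python
from h import *
from plant import manip
G=np.array([[77,157,83],[94,157,74],[116,152,62],[135,145,48],[141,138,38],[144,129,30],[146,118,23],[148,108,17],[150,98,11],[152,77,2]],float)
a=np.radians(G[:,2])
P=np.c_[np.full(10,43),G[:,0]-7*np.sin(a)-9.5,G[:,1]+7*np.cos(a)]
np.save("path.npy",P);print(P.round(1).tolist());units(P,90)
```

```text
[[43.0, 60.6, 157.9], [43.0, 77.8, 158.9], [43.0, 100.3, 155.3], [43.0, 120.3, 149.7], [43.0, 127.2, 143.5], [43.0, 131.0, 135.1], [43.0, 133.8, 124.4], [43.0, 136.5, 114.7], [43.0, 139.2, 104.9], [43.0, 142.3, 84.0]]
t 7.5833 jig [ 41.8  40.9 160.3] F [ 0.6 -0.4 -0.2] yaw -0.002
[[0.131, 0.007, 0.016], [0.246, 0.006, 0.009], [0.396, 0.006, 0.033], [0.53, 0.005, 0.071], [0.575, 0.004, 0.112], [0.601, 0.004, 0.168], [0.619, 0.004, 0.239], [0.637, 0.004, 0.304], [0.655, 0.003, 0.369], [0.676, 0.003, 0.509]]
```

servo_tool(series=[{"tx":0.07,"ty":0.005,"tz":0.01,"yaw":0},{"tx":0.13,"ty":0.005,"tz":0.015,"yaw":0},{"tx":0.19,"ty":0.005,"tz":0.01,"yaw":0},{"tx":0.25,"ty":0.005,"tz":0.01,"yaw":0},{"tx":0.3,"ty":0.005,"tz":0.02,"yaw":0},{"tx":0.35,"ty":0.005,"tz":0.025,"yaw":0},{"tx":0.4,"ty":0.005,"tz":0.035,"yaw":0},{"tx":0.4,"ty":0.005,"tz":0.035,"yaw":0}])

```text
time: 8.25
eef_pos: [0.6445, 0.134, 0.1555]
tcp_rot: [180.0, -0.0, 74.7]
wrist_force: [-0.5, -0.1, 0.6]
grip_width: 0.003
grip_force: 0.2
```

Run:
```python
from h import *
from plant import manip
units(np.load("path.npy")[3:],90)
b=manip.read_camera("scene")[165:285,265:405]
cv2.imwrite("pics/c6.png",cv2.resize(b,None,fx=5,fy=5,interpolation=cv2.INTER_CUBIC))
```

```text
t 8.25 jig [ 42.5 102.7 155.5] F [-0.5 -0.1  0.6] yaw -0.001
[[0.118, 0.003, 0.039], [0.164, 0.003, 0.08], [0.189, 0.003, 0.137], [0.207, 0.003, 0.207], [0.225, 0.002, 0.273], [0.243, 0.002, 0.338], [0.264, 0.002, 0.477]]
```

View pics/c6.png

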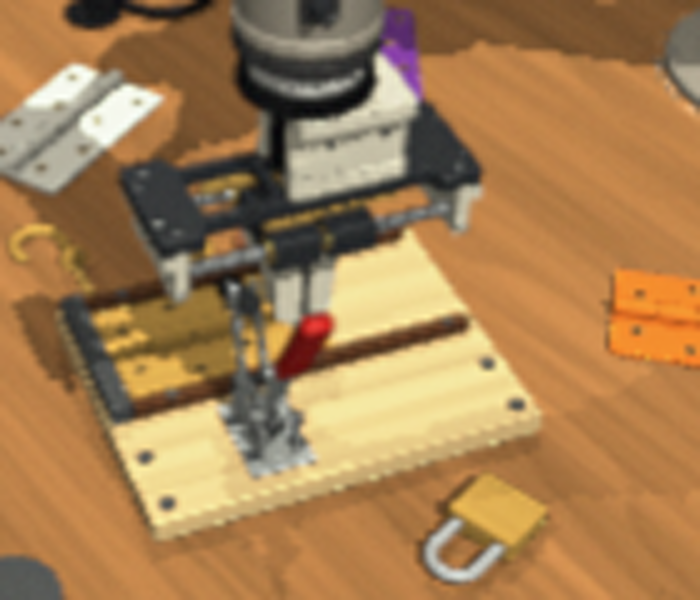

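The picture shows the red handle at (305,345) tilting over ahead of the fingertips at (300,300), with the hinge at the stop (100,330). I continue along the path.

servo_tool(series=[{"tx":0.06,"ty":0.003,"tz":0.02,"yaw":0},{"tx":0.12,"ty":0.003,"tz":0.04,"yaw":0},{"tx":0.145,"ty":0.003,"tz":0.06,"yaw":0},{"tx":0.165,"ty":0.003,"tz":0.085,"yaw":0},{"tx":0.18,"ty":0.003,"tz":0.115,"yaw":0},{"tx":0.19,"ty":0.003,"tz":0.14,"yaw":0},{"tx":0.2,"ty":0.003,"tz":0.175,"yaw":0},{"tx":0.21,"ty":0.003,"tz":0.21,"yaw":0}])

```text
time: 8.97
eef_pos: [0.6534, 0.1635, 0.1239]
tcp_rot: [179.9, -0.1, 74.6]
wrist_force: [-0.2, -0.6, 1.4]
grip_width: 0.007
grip_force: 0.5
```

Run:
```python
from h import *
units(np.load("path.npy")[6:],90)
```

```text
t 8.9667 jig [ 43.3 133.5 123.9] F [-0.2 -0.6  1.4] yaw -0.002
[[0.002, -0.002, -0.004], [0.02, -0.002, 0.061], [0.038, -0.003, 0.127], [0.058, -0.003, 0.266]]
```

servo_tool(series=[{"tx":0.01,"ty":0,"tz":0.03,"yaw":0},{"tx":0.02,"ty":0,"tz":0.06,"yaw":0},{"tx":0.03,"ty":0,"tz":0.09,"yaw":0},{"tx":0.04,"ty":0,"tz":0.12,"yaw":0},{"tx":0.045,"ty":0,"tz":0.15,"yaw":0},{"tx":0.05,"ty":0,"tz":0.18,"yaw":0},{"tx":0.055,"ty":0,"tz":0.21,"yaw":0},{"tx":0.058,"ty":0,"tz":0.24,"yaw":0}])

```text
time: 9.63
eef_pos: [0.6549, 0.1709, 0.087]
tcp_rot: [-179.9, 0.0, 74.6]
wrist_force: [-0.3, -0.7, 0.3]
grip_width: 0.006
grip_force: 0.0
```

Run:
```python
from h import *
units(np.load("path.npy")[8:],90)
```

```text
t 9.6333 jig [ 42.8 141.   87. ] F [-0.3 -0.7  0.3] yaw -0.002
[[-0.012, 0.001, -0.119], [0.008, 0.001, 0.02]]
```

servo_tool(series=[{"tx":0.01,"ty":0,"tz":0.007,"yaw":0},{"tx":0.01,"ty":0,"tz":0.014,"yaw":0},{"tx":0.01,"ty":0,"tz":0.02,"yaw":0},{"tx":0.01,"ty":0,"tz":0.027,"yaw":0},{"tx":0.01,"ty":0,"tz":0.033,"yaw":0},{"tx":0.01,"ty":0,"tz":0.04,"yaw":0},{"tx":0.01,"ty":0,"tz":0.04,"yaw":0},{"tx":0.01,"ty":0,"tz":0.04,"yaw":0}])

```text
time: 10.3
eef_pos: [0.6559, 0.1725, 0.0826]
tcp_rot: [179.9, -0.0, 74.6]
wrist_force: [0.5, 0.6, 4.3]
grip_width: 0.008
grip_force: 2.1
```

servo_tool(series=[{"tx":0,"ty":0,"tz":0.007,"yaw":0},{"tx":0,"ty":0,"tz":0.014,"yaw":0},{"tx":0,"ty":0,"tz":0.02,"yaw":0},{"tx":0,"ty":0,"tz":0.027,"yaw":0},{"tx":0,"ty":0,"tz":0.027,"yaw":0},{"tx":0,"ty":0,"tz":0.027,"yaw":0},{"tx":0,"ty":0,"tz":0.027,"yaw":0},{"tx":0,"ty":0,"tz":0.027,"yaw":0}])

```text
time: 10.97
eef_pos: [0.6561, 0.173, 0.0798]
tcp_rot: [179.9, -0.1, 74.6]
wrist_force: [-3.1, 1.8, 11.0]
grip_width: 0.002
grip_force: 5.3
```

servo_tool(series=[{"tx":0,"ty":0,"tz":-0.1,"yaw":0},{"tx":0,"ty":0,"tz":-0.3,"yaw":0},{"tx":0,"ty":0,"tz":-0.5,"yaw":0},{"tx":0,"ty":0,"tz":-0.7,"yaw":0},{"tx":-0.2,"ty":0,"tz":-0.9,"yaw":0},{"tx":-0.5,"ty":0,"tz":-0.9,"yaw":0},{"tx":-0.8,"ty":0,"tz":-0.9,"yaw":0},{"tx":-1,"ty":0,"tz":-0.9,"yaw":0}])

```text
time: 11.63
eef_pos: [0.6151, 0.026, 0.2133]
tcp_rot: [179.9, 0.0, 74.7]
wrist_force: [1.0, -0.5, -0.5]
grip_width: 0.003
grip_force: 0.0
```

Run:
```python
from h import *
from plant import manip
j=np.load("jig.npy");units([[0,0,0]],90);out=[]
K=[[118,-42,25],[43,152,77],[43,182,78],[43,97,75],[43,-16,22]]
for n,(x,y) in(("scene",(265,165)),("top",(235,128))):
    I=manip.read_camera(n);b=cv2.resize(I[y:y+120,x:x+140],None,fx=4,fy=4,interpolation=cv2.INTER_CUBIC)
    q=proj(J2W(j,K),manip.get_calibration(n));print((4*(q-[x,y]+.5)).round().tolist());out.append(b)
cv2.imwrite("pics/c7.png",cv2.resize(np.hstack(out),(800,343),interpolation=cv2.INTER_AREA))
cv2.imwrite("pics/c7s.png",out[0])
```

```text
t 11.6333 jig [ 42.1  -9.3 213.3] F [ 1.  -0.5 -0.5] yaw -0.001
[[0.062, -0.283, 1.421]]
[[86.0, 284.0], [263.0, 376.0], [279.0, 403.0], [234.0, 328.0], [181.0, 285.0]]
[[324.0, 104.0], [45.0, 111.0], [6.0, 100.0], [116.0, 131.0], [265.0, 187.0]]
```

View pics/c7.png

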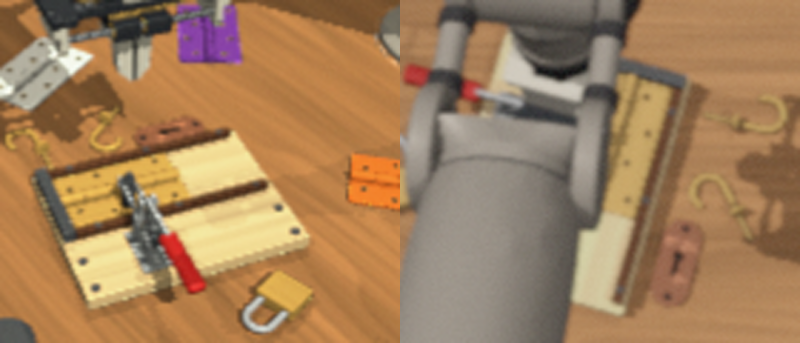

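The handle now lies over and down. The red grip runs from (165,235) to (202,288), which matches the predicted locked grip, and the foot is lowered onto the near leaf. I press once more to confirm it is on its stop.

servo_tool(series=[{"tx":0.25,"ty":0,"tz":0,"yaw":0},{"tx":0.5,"ty":0,"tz":0,"yaw":0},{"tx":0.75,"ty":0,"tz":0,"yaw":0},{"tx":1.0,"ty":0,"tz":0.1,"yaw":0},{"tx":1.0,"ty":0,"tz":0.3,"yaw":0},{"tx":1.0,"ty":0,"tz":0.5,"yaw":0},{"tx":1.0,"ty":0,"tz":0.7,"yaw":0},{"tx":1.0,"ty":0,"tz":0.8,"yaw":0}])

```text
time: 12.4
eef_pos: [0.6533, 0.1733, 0.088]
tcp_rot: [-179.7, 0.2, 74.7]
wrist_force: [-0.4, -0.1, -1.1]
grip_width: 0.002
grip_force: 0.0
```

servo_tool(series=[{"tx":0.03,"ty":0,"tz":0.015,"yaw":0},{"tx":0.06,"ty":0,"tz":0.03,"yaw":0},{"tx":0.06,"ty":0,"tz":0.04,"yaw":0},{"tx":0.06,"ty":0,"tz":0.05,"yaw":0},{"tx":0.06,"ty":0,"tz":0.06,"yaw":0},{"tx":0.06,"ty":0,"tz":0.06,"yaw":0},{"tx":0.06,"ty":0,"tz":0.06,"yaw":0},{"tx":0.06,"ty":0,"tz":0.06,"yaw":0}])

```text
time: 13.07
eef_pos: [0.6582, 0.1809, 0.0844]
tcp_rot: [180.0, -0.0, 74.6]
wrist_force: [0.0, -0.4, 0.7]
grip_width: 0.006
grip_force: 0.0
```

servo_tool(series=[{"tx":0,"ty":0,"tz":0.006,"yaw":0},{"tx":0,"ty":0,"tz":0.013,"yaw":0},{"tx":0,"ty":0,"tz":0.02,"yaw":0},{"tx":0,"ty":0,"tz":0.02,"yaw":0},{"tx":0,"ty":0,"tz":0.02,"yaw":0},{"tx":0,"ty":0,"tz":0.02,"yaw":0},{"tx":0,"ty":0,"tz":0.02,"yaw":0},{"tx":0,"ty":0,"tz":0.02,"yaw":0}])

```text
time: 13.73
eef_pos: [0.6584, 0.1813, 0.0818]
tcp_rot: [179.9, -0.0, 74.6]
wrist_force: [-0.5, 0.9, 5.5]
grip_width: 0.007
grip_force: 2.6
```

Contact begins at z ≈ 84 mm, which is the top of the grip in its locked position (77 + 7 mm). There was no contact at 88 mm, so it is past dead centre. I retract and check the scene once more in numbers.

servo_tool(series=[{"tx":0,"ty":0,"tz":-0.1,"yaw":0},{"tx":0,"ty":0,"tz":-0.3,"yaw":0},{"tx":0,"ty":0,"tz":-0.5,"yaw":0},{"tx":0,"ty":0,"tz":-0.7,"yaw":0},{"tx":0,"ty":0,"tz":-0.85,"yaw":0},{"tx":0,"ty":0,"tz":-0.9,"yaw":0},{"tx":0,"ty":0,"tz":-0.9,"yaw":0},{"tx":0,"ty":0,"tz":-0.9,"yaw":0}])

```text
time: 14.4
eef_pos: [0.6576, 0.1809, 0.2145]
tcp_rot: [-179.9, 0.0, 74.6]
wrist_force: [-0.1, 0.6, -1.5]
grip_width: 0.005
grip_force: 0.0
```

Run:
```python
from h import *
from plant import manip
I=manip.read_camera("scene")[165:285,265:405]
b=cv2.resize(I,None,fx=4,fy=4,interpolation=cv2.INTER_CUBIC)
a=cv2.imread("pics/c7s.png")
red=lambda I:np.argwhere((I[...,2]>110)&(I[...,1]<45)&(I[...,0]<60))
for k in(a,b): r=red(k);print(len(r),r.mean(0),r.max(0))
print(manip.state()["wrist_force"],manip.state()["time"])
print(manip.hand_in())
```

```text
1500 [368.88  254.954] [409 284]
1096 [366.95529197 252.6979927 ] [409 284]
[-0.65201452  0.39497939 -0.76298769] 14.45
the job is handed in; nothing more can be done
None
```

I handed the job in at 14.5 s with the hinge home against the end stop, the clamp handle thrown over and down to its locked height, and the arm clear of everything; no verdict came back, and the foot's force on the hinge could not be read directly.

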